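Run down the wing screw of the hold-down clamp

ROBOT

A 7-joint arm with a two-finger parallel gripper is mounted at the origin on a cart in front of the work surface, level with it; the furniture and walls round the work are solid. World frame = base frame: x ahead of the robot, y to its left, z up, the work surface at z = 0. Lengths are in m, angles in rad, forces in N, time in s.
With the tool pointing down it reaches from about 0.425 to 0.875 m from the base axis. Payload 4.7 kg.
Tool frame: the origin (TCP) lies on the centre line of the jaws, within the pads' length; the fingertips stand 14 mm ahead of it and the grasp point (between the pads) lies 5 mm behind it; z points along the fingers, y is the direction in which the jaws open and shut (so a half turn about z gives the same grasp; the last joint's range is limited). The gripper opens to 87 mm and grips with 3 to 60 N. Pads are 19 mm wide; open, the fingers measure 117 mm over their backs; the gripper's body (75 mm by 190 mm) begins 51 mm behind the grasp point.
Start: joints at [-1.099, 0.321, -0.07, 1.45, 0.023, 1.371, -0.057], TCP at [0.287, 0.583, 0.213] pointing down, gripper open.
Joint ranges: [-2.86, 2.86], [-0.3, 2.09], [-1.38, 1.24], [0.06, 2.45], [-1.56, 4.7], [0.09, 2.05], [-2.69, 2.69]. Speed limits (rad/s): [2.57, 2.57, 3.14, 3.14, 3.14, 3.14, 3.14].

INTERFACE

Orientations are given as a rotation vector (axis times angle).
In Python, from bench import ctrl, optics, models gives the robot as it stands. The module is installed in compiled form; this text tells all that it offers.
- The arm moves only by the tool arm_command, never from a script. Its argument "motion" is a list of rows, each a list of 3 entries, a list of its own where there are three numbers: the shift along the tool's x, y, z in mm, then the turn, a rotation vector about the tool's x, y, z in degrees, then the closure, from 0 (fully open) to 1 (shut). In form: [[[x, y, z], [ax, ay, az], claw], ...]. A call has 1 to 8 rows; each row shifts and turns the commanded pose from where the row before left it, along the tool's axes as they then stand; what a row does not reach is not made up. A row lasts 1/12 s, in which the tool goes at most 41.7 mm and 7.16 degrees, less where a joint would pass 70% of its speed; a pose out of reach is approached as far as the arm can. A call with a gripper value outside its range is refused whole. The fingers move at their own pace and stop on an object; "force" is the grip in N (left out, the last holds). Time passes only in rows, so rows that do not move let the fingers close. It gives the time, the measured TCP pose, the force and the opening at its end, in the units of the state.
- ctrl.get_state(): the state, without advancing time (a new reading comes with each control period).
- optics.get_image(name): name is "scene" or "top" or "wrist"; returns (picture, depth): 480x640x3 uint8, blue, green, red; 480x640 float32, m along the optical axis (not along the pixel's ray), 0 where there is no reading.
- optics.camera_model(name): a dict with "fovy" (degrees; the focal length in pixels is half the picture's height over the tangent of half this angle, whatever the lens; pixels are square), "cx", "cy" (the principal point, pixels), "rvec" (rotation vector, rad) and "tvec" (3), from world to camera coordinates, as OpenCV has them; the wrist camera has in their place "mount" (4x4, takes a point from camera to tool coordinates, whose origin is the TCP and whose axes are the flange's). Camera axes: x right, y down, z forward; pixel columns grow to the right and rows downward; lengths in m; the calibration is good to about 2 mm. A picture is of the moment at which its call begins: read the wrist's pose just before it. camera_model takes no time and is no camera call.
- ctrl.close_job(): hands the job in, once; it reports no verdict.
Trained networks look in the newest picture that a camera, given by its name, has taken for a name from the list of things; names that differ only in an ending like _2 or _b are one class to them, and where a whole thing is asked for, a point or a joint stands for the part that bears it (a point fixed in the world has none). Each returns a list of dicts, best first, with "conf" (0 to 1); they miss things now and then, are a little off and sometimes report something else, mostly with a low value. They report only what shows in the picture. A call takes as long as a camera call. They do not tell look-alikes from the thing itself.
- models.search_frame(camera, target): "location" ([x, y, z] in m, in the coordinates of the camera as it stood for that picture, good to about 4 mm: the middle of the surface that is visible of it).
- models.silhouettes(camera, target): "pixels" (480x640 bool, what is visible of it).
The state is a dict: "time": time; "joint_positions": joint angles; "qd": joint speeds; "joint_torque": joint torques, N m; "position": TCP position; "tool_rot": TCP orientation; "ft_force": force on the tool from outside, world axes, zero at the start; "torque": the same for the moment, N m; "grip_width": opening from 0.0 (shut) to 1.0 (fully open).
Only numpy, scipy, OpenCV 4.12 (cv2) and the standard library are available. Lean on these libraries where they do the work, as an engineer would, in place of code of your own. Each camera call takes 0.05 s, during which the arm holds its last target.

TASK

Tighten the hold-down clamp on the wooden block: push the wings of its brass wing screw round clockwise (seen from above), stroke after stroke, until the foot bears firmly on the block and the screw stops turning. Only push the wings with the outside of the fingers: never take a wing or the hub between them. Do not shift or lift the block, leave the other things on the table alone, and finish clear of everything.

Things in the scene. Friction and masses are not known exactly. Their poses are not given: they have to be found in the camera images.
- clamp: hold-down clamp, fixed to the table: plywood base 150x110x18 mm (x = -55 to +95 mm), steel column and grey arm that carries the screw. Origin: on the vertical screw axis, at table height. x points from the screw to the column, roughly away from the robot. Arm 22 mm wide, its top 95 mm above the table; boss round the screw 32 mm across, top at 98 mm
- wing_screw (a joint): turn of the screw, rad; grows clockwise seen from above; 0 = wings along the clamp's x. It sinks 12 mm a turn. Starts at 0 to 1.6; the foot meets the block near 6.3 and the screw stops within some 0.3 more. It turns under 0.12 N m (4 to 5 N at a wing), staying where left, also when tight. Tighten with 10 to 15 N at a wing
- wing_top (a point): centre of the brass wing screw, level with the wing tops; turns and sinks with it. x runs along the two like, opposite wings: upright plates 8 mm thick reaching 40 mm from the axis; outer part (19 to 40 mm out) from 0 to 25 mm below this point, inner part from 10 to 28 mm below; hub 24 mm across, underside 32 mm below this point
- column_top (a point): centre of the top of the steel column, 22 mm across, 66 mm behind the screw axis and 140 mm above the table; collar on it 36 mm across, top 100 mm above the table
- foot: the round steel foot at the lower end of the screw (28 mm across) with the wing screw that stands on it. Origin: centre of the foot's underside; it does not turn, it only goes up and down
- block: brown wooden block 60x75x22 mm, loose, lying on the clamp's base under the foot; origin: centre of its underside (18 mm above the table)
- setting_block: white setting block 40x60x30 mm with a black knob (46 mm over all), loose bystander; origin: centre of its underside
- wedge: beech wedge 30x120x24 mm, loose bystander; origin: centre of its underside
- hexkey: dark hex key 49x124x8 mm, loose bystander; origin: centre of its underside
- pencil: red pencil 118 mm long, loose bystander; origin: centre of its underside
Things that resemble listed ones, but are neither listed nor needed, are in the scene too. What is shaped like the block but purple is not meant.

How it is judged:
By the outcome, as a careful person would: the job done as asked, in the order asked, and still so for the second after the job is handed in, with the robot touching nothing.
It also fails if it takes over 72 s, if anything falls off the work surface, if the arm or the gripper's body presses on something with over 40 N, if the wrist force passes 120 N, or if a joint passes its speed limit or range.

## Working session

There is one attempt and no reset: what is moved stays moved. The work goes in short steps, Python scripts to look and compute and a tool call to move; the robot and the scene stay as the last step left them, time stands still between calls to the robot, and variables do not carry over. Pictures are saved under pics/ and viewed, and the job is handed in when it is done.

Besides the shell and the picture viewer there is one more tool, called after "Request:" as name(argument=value, ...) on one line, values as JSON. arm_command: Moves the arm, as the interface text tells. Its arguments: {"type":"object","properties":{"motion":{"type":"array","items":{"type":"array"}},"force":{"type":"number"}},"required":["motion"]}

```bash
mkdir -p pics; cat > h.py <<'E'
import numpy as np, cv2
from scipy.spatial.transform import Rotation as R
from bench import ctrl, optics, models
def K(name):
    m=optics.camera_model(name); f=240/np.tan(np.radians(m['fovy'])/2); return f,m['cx'],m['cy'],m
def cam2world(name,p,st=None):
    f,cx,cy,m=K(name); p=np.atleast_2d(p)
    if 'mount' in m:
        T=np.array(m['mount']); q=p@T[:3,:3].T+T[:3,3]
        return q@R.from_rotvec(st['tool_rot']).as_matrix().T+np.array(st['position'])
    Rm=R.from_rotvec(np.ravel(m['rvec'])).as_matrix(); return (p-np.ravel(m['tvec']))@Rm
def world2px(name,p):
    f,cx,cy,m=K(name); p=np.atleast_2d(p)
    Rm=R.from_rotvec(np.ravel(m['rvec'])).as_matrix(); c=p@Rm.T+np.ravel(m['tvec'])
    return np.c_[c[:,0]/c[:,2]*f+cx,c[:,1]/c[:,2]*f+cy]
def cloud(name,depth,st=None):
    f,cx,cy,m=K(name); v,u=np.mgrid[:480,:640]
    p=np.stack([(u-cx)/f*depth,(v-cy)/f*depth,depth],-1).reshape(-1,3)
    return cam2world(name,p,st).reshape(480,640,3)
E
python3 - <<'E'
from h import *
st=ctrl.get_state(); print(st)
for n in ['scene','top']:
    im,d=optics.get_image(n); cv2.imwrite(f'pics/{n}0.png',im); np.save(f'{n}0.npy',d); np.save(f'{n}0im.npy',im)
    print(n,optics.camera_model(n))
    for t in ['wing_screw','wing_top','column_top','block','clamp','foot']:
        for r in models.search_frame(n,t)[:3]: print(t,round(r['conf'],2),cam2world(n,r['location']).round(4))
print(ctrl.get_state()['time'],optics.camera_model('wrist'))
E
```

```text
{'time': 0.0, 'joint_positions': array([-1.09890395,  0.32180691, -0.07008206,  1.45170361,  0.02259929,
        1.37078131, -0.05692106]), 'qd': array([ 3.84093288e-04,  6.87427004e-05,  5.61476453e-05, -1.86068790e-03,
       -2.13834913e-03, -1.79456793e-03,  1.30839519e-03]), 'joint_torque': array([ 6.06058666e-05, -4.91296184e+01, -4.03506327e-01, -3.12524700e+01,
       -6.37399871e-02,  4.39145823e-02,  1.95275220e-04]), 'position': array([0.28707057, 0.58252619, 0.21205759]), 'tool_rot': array([-7.12747626e-01, -3.05932560e+00,  2.95663081e-03]), 'ft_force': array([ 0.61474697,  0.40736544, -0.35325909]), 'torque': array([0.01076523, 0.00173764, 0.00515535]), 'grip_width': 0.9966408173791429}
scene {'fovy': 48.62783844946891, 'cx': 319.51412270417165, 'cy': 238.00781408949598, 'rvec': array([ 1.08514884, -2.21555903,  1.1598353 ]), 'tvec': array([0.23899348, 0.36104979, 0.48588622])}
wing_screw 0.64 [[ 0.531  -0.1344  0.13  ]]
wing_screw 0.17 [[ 0.5206 -0.1248  0.0366]]
wing_top 0.71 [[ 0.5306 -0.1376  0.1276]]
column_top 0.69 [[ 0.5443 -0.124   0.0238]]
block 0.64 [[ 0.5063 
[... 348 characters left out ...]
0.535  -0.1404  0.1356]]
wing_top 0.92 [[ 0.535  -0.1391  0.1367]]
column_top 0.38 [[ 0.3857 -0.0773  0.0101]]
block 0.83 [[ 0.5179 -0.2822  0.021 ]]
block 0.18 [[ 0.5332 -0.1411  0.1389]]
clamp 0.68 [[ 0.5665 -0.1395  0.0146]]
foot 0.84 [[ 0.5346 -0.1405  0.1339]]
0.7 {'fovy': 68.56240188455978, 'cx': 323.22361385303554, 'cy': 238.48200925931766, 'mount': array([[-7.62701477e-04, -9.57688741e-01, -2.87804957e-01,
         8.06737619e-02],
       [ 9.99999422e-01, -5.12169299e-04, -9.45787271e-04,
         1.18514356e-04],
       [ 7.58364958e-04, -2.87805512e-01,  9.57688578e-01,
        -1.72837542e-01],
       [ 0.00000000e+00,  0.00000000e+00,  0.00000000e+00,
         1.00000000e+00]])}
```

View pics/scene0.png

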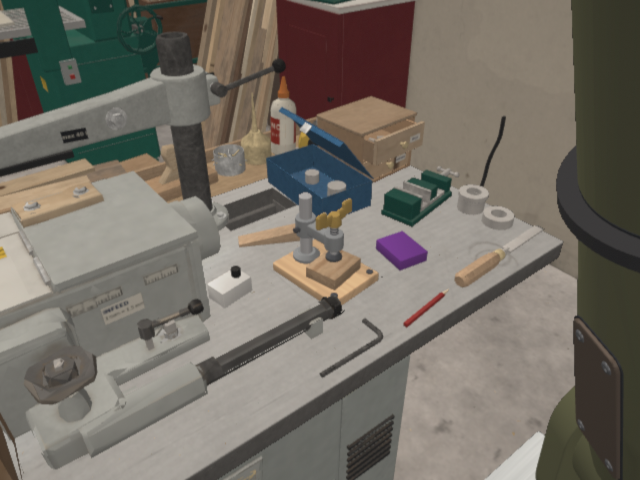

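View pics/top0.png

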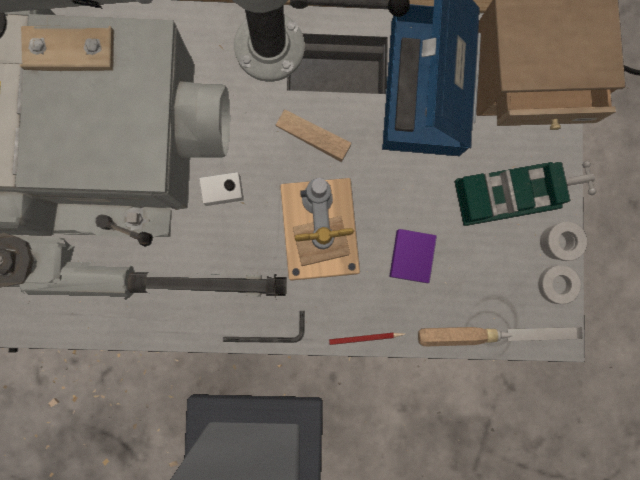

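The scene view shows the clamp at about (325,255), with its wing screw at (335,215). In the top view the wings lie nearly crosswise at (324,236) and the column is at (318,188). The only block under the foot is the brown one; the purple plate at (413,256) in the top view is the look-alike. Next I measure the clamp from depth.

```bash
python3 - <<'E'
from h import *
im=np.load('top0im.npy'); d=np.load('top0.npy'); P=cloud('top',d)
sub=P[170:285,275:365]; c=im[170:285,275:365]
z=sub[...,2]
print(np.histogram(z,bins=np.arange(-.01,.17,.005)))
# wings
m=(z>.118)&(z<.16)
ys,xs=np.nonzero(m)
hsv=cv2.cvtColor(c,cv2.COLOR_BGR2HSV)
br=m&(hsv[...,1]>120)
q=sub[br]; print('brass',len(q),q.mean(0),q.min(0),q.max(0),np.percentile(q[:,2],[5,50,95]))
qq=q[q[:,2]>np.percentile(q[:,2],50)-.006]
r=cv2.minAreaRect((qq[:,:2]*1000).astype(np.float32)); print(r)
col=(z>.125)&(hsv[...,1]<60); q=sub[col]; 
print('col',len(q),q.mean(0),q[:,2].max()); r=cv2.minAreaRect((q[:,:2]*1000).astype(np.float32)); print(r)
base=(z>.012)&(z<.025); q=sub[base]; print('base',cv2.minAreaRect((q[:,:2]*1000).astype(np.float32)), np.median(q[:,2]))
blk=(z>.034)&(z<.046); q=sub[blk]; print('block',cv2.minAreaRect((q[:,:2]*1000).astype(np.float32)), np.median(q[:,2]))
big=cv2.resize(c,None,fx=6,fy=6,interpolation=cv2.INTER_CUBIC)
cv2.imwrite('pics/crop0.png',big[:600])
s=np.load('scene0im.npy')[180:310,260:390]; cv2.imwrite('pics/crops0.png',cv2.resize(s,None,fx=4.5,fy=4.5,interpolation=cv2.INTER_CUBIC))
E
```

```text
(array([  24, 2153, 1144,    3,  106, 3153,  621,  113,   46,  598,  739,
          3,    0,    0,    0,    0,    4,   10,   18,   41,  232,  417,
        108,    7,   11,   11,   38,   45,  178,  199,  193,   91,    0,
          0,    0]), array([-0.01 , -0.005,  0.   ,  0.005,  0.01 ,  0.015,  0.02 ,  0.025,
        0.03 ,  0.035,  0.04 ,  0.045,  0.05 ,  0.055,  0.06 ,  0.065,
        0.07 ,  0.075,  0.08 ,  0.085,  0.09 ,  0.095,  0.1  ,  0.105,
        0.11 ,  0.115,  0.12 ,  0.125,  0.13 ,  0.135,  0.14 ,  0.145,
        0.15 ,  0.155,  0.16 ,  0.165]))
brass 461 [ 0.53417074 -0.14181026  0.13801427] [ 0.523887   -0.18039768  0.12381183] [ 0.54392377 -0.10374931  0.14951607] [0.12961312 0.13597367 0.14701414]
((534.2930297851562, -142.07008361816406), (76.62333679199219, 18.89038848876953), 89.86088562011719)
col 239 [ 0.58785312 -0.13221477  0.20654797] 0.9420843088204908
((536.106689453125, -129.2879638671875), (20.79135513305664, 149.02125549316406), 85.49837493896484)
base ((553.6372680664062, -130.84222412109375), (150.15618896484375, 128.47537231445312), 6.968923568725586) 0.018266863747153257
block ((523.3131103515625, -120.60137176513672), (72.7867660522461, 131.94287109375), 27.047143936157227) 0.040181280080517315
```

View pics/crop0.png

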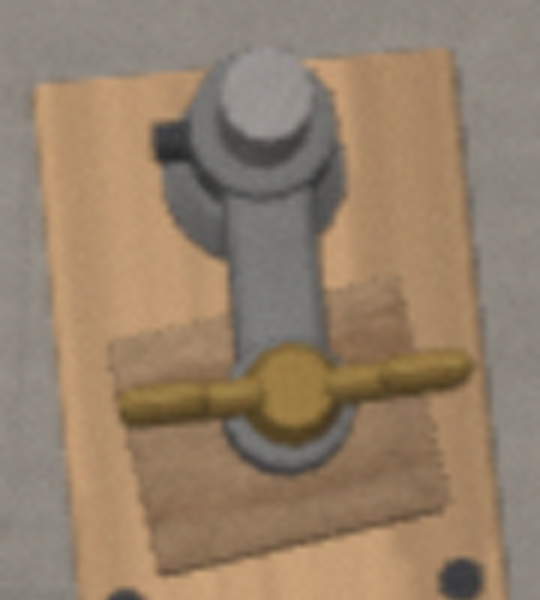

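View pics/crops0.png

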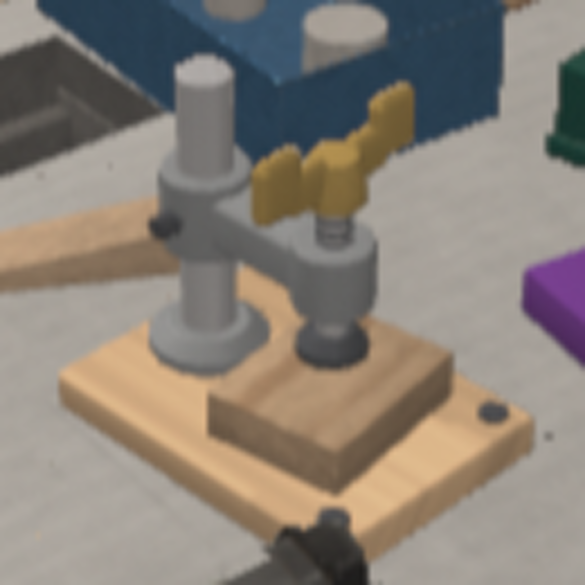

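```bash
python3 - <<'E'
from h import *
H={}
for n in ['scene','top']:
    P=cloud(n,np.load(f'{n}0.npy')).reshape(-1,3); P=P[np.isfinite(P).all(1)]
    for p in P:
        k=(int(np.floor(p[0]/.08)),int(np.floor(p[1]/.08))); H.setdefault(k,[]).append(p[2])
print('cols y',[round(j*.08,2) for j in range(9,-6,-1)])
for i in range(12,-1,-1):
    print('x%.2f'%(i*.08),[int(1000*np.percentile(H[(i,j)],98)) if len(H.get((i,j),[]))>5 else None for j in range(9,-6,-1)])
d=np.load('top0.npy');P=cloud('top',d);im=np.load('top0im.npy')
hsv=cv2.cvtColor(im,cv2.COLOR_BGR2HSV)
sub=P[165:215,295:345]; c=hsv[165:215,295:345]
m=(sub[...,2]>.132)&(sub[...,2]<.155)&(c[...,1]<60); q=sub[m]; print('col top',len(q),q.mean(0),np.median(q,0),cv2.minAreaRect((q[:,:2]*1000).astype(np.float32)))
q=P[215:255,290:360][(hsv[215:255,290:360,1]>110)&(P[215:255,290:360,2]>.12)]
a=q-q.mean(0); print('wing',q.mean(0),np.linalg.svd(a)[2][0])
for y0 in np.arange(-.185,-.1,.008):
    s=q[(q[:,1]>=y0)&(q[:,1]<y0+.008)]
    if len(s): print(round(y0+.004,3),len(s),s[:,0].mean().round(4),s[:,2].max().round(4))
print(world2px('top',[[.287,.583,.2]]))
E
```

```text
cols y [0.72, 0.64, 0.56, 0.48, 0.4, 0.32, 0.24, 0.16, 0.08, 0.0, -0.08, -0.16, -0.24, -0.32, -0.4]
x0.96 [None, None, None, None, None, None, None, None, None, None, 97, 22, 41, 130, 164]
x0.88 [None, None, None, None, None, None, 2, 2, 2, 2, 19, 3, 2, 62, 117]
x0.80 [None, None, None, None, None, None, 167, 284, 287, 292, 353, 283, 1, 163, 134]
x0.72 [None, None, None, None, None, None, 260, 282, 281, 264, 284, 283, 303, 164, 133]
x0.64 [None, None, None, None, None, None, 164, 166, 165, 163, 4, 20, 55, 163, 115]
x0.56 [None, None, None, None, None, 150, 163, 164, 164, 163, 40, 140, 38, 2, 53]
x0.48 [None, None, None, None, None, 133, 137, 74, 93, 2, 2, 140, 141, 24, 2]
x0.40 [None, None, None, None, None, 81, 120, 49, 46, 35, 37, 942, 2, 20, 25]
x0.32 [None, None, None, None, -303, 2, 2, 1, 1, 2, 8, 7, 8, 26, 28]
x0.24 [None, -771, -773, -769, -310, -772, -772, -771, -771, -772, -771, -771, -772, -772, -772]
x0.16 [None, -772, -772, -772, -772, -772, -772, -688, -678, -679, -679, -679, -684, -772, -771]
x0.08 [None, -772, -772, -760, -772, -772, -772, -675, 537, 460, 0, 0, -676, -771, -771]
x0.00 [None, -772, -772, -771, -772, -772, -772, -678, 538, 397, None, -672, -675, -771, -771]
col top 208 [ 0.59967706 -0.13411263  0.13993233] [ 0.59952627 -0.13392895  0.14012846] ((600.1670532226562, -134.46908569335938), (21.25547218322754, 20.24187469482422), 1.486090064048767)
wing [ 0.53374558 -0.14206926  0.1424704 ] [-0.08768231  0.04034961  0.99533096]
-0.181 18 0.5399 0.1485
-0.173 43 0.5389 0.149
-0.165 47 0.5377 0.1495
-0.157 37 0.5367 0.1381
-0.149 67 0.5341 0.1381
-0.141 95 0.5338 0.1366
-0.133 58 0.5337 0.138
-0.125 34 0.5316 0.146
-0.117 48 0.5259 0.9421
-0.109 43 0.5294 0.1481
-0.101 4 0.5286 0.1477
[[-301.52019204  422.37554659]]
```

Measured: screw axis at about (0.534, -0.1415), column at (0.600, -0.134), wing tops at z≈0.1485, right wing at -82° (θ≈1.54). I'll close the fingers into a fist, raise it and travel over.

Request:
arm_command(motion=[[[0,0,-35],[0,0,0],1],[[0,0,-35],[0,0,0],1],[[-24,-23,0],[0,0,0],1],[[-24,-23,0],[0,0,0],1],[[-24,-23,0],[0,0,0],1],[[-24,-23,0],[0,0,0],1],[[-24,-23,0],[0,0,0],1],[[-24,-23,0],[0,0,0],1]], force=20)

```text
time: 1.37
position: [0.3559, 0.3941, 0.2834]
tool_rot: [0.713, 3.059, 0.001]
ft_force: [0.2, 0.1, 0.3]
grip_width: 0.479
```

Request:
arm_command(motion=[[[-24,-23,0],[0,0,0],1],[[-24,-23,0],[0,0,0],1],[[-24,-23,0],[0,0,0],1],[[-24,-23,0],[0,0,0],1],[[-24,-23,0],[0,0,0],1],[[-24,-23,0],[0,0,0],1],[[-24,-23,0],[0,0,0],1],[[-24,-23,0],[0,0,0],1]])

```text
time: 2.03
position: [0.4467, 0.1441, 0.2835]
tool_rot: [0.713, 3.059, 0.001]
ft_force: [0.1, -0.6, -0.3]
grip_width: 0.011
```

Request:
arm_command(motion=[[[-24,-23,0],[0,0,0],1],[[-24,-23,0],[0,0,0],1],[[-24,-23,0],[0,0,0],1],[[-24,-23,0],[0,0,0],1],[[-24,-23,0],[0,0,0],1],[[-24,-23,0],[0,0,0],1],[[-24,-23,0],[0,0,0],1],[[-24,-23,0],[0,0,0],1]])

```text
time: 2.7
position: [0.5377, -0.1057, 0.2836]
tool_rot: [0.712, 3.059, 0.001]
ft_force: [0.2, 0.3, -0.3]
grip_width: 0.005
```

Request:
arm_command(motion=[[[0,0,0],[0,0,-7],1],[[0,0,0],[0,0,-7],1],[[0,0,0],[0,0,-7],1],[[0,0,0],[0,0,-7],1],[[0,0,0],[0,0,-6],1],[[0,0,0],[0,0,0],1]])

```text
time: 3.2
position: [0.5373, -0.1042, 0.2833]
tool_rot: [-0.217, 3.134, 0.0]
ft_force: [0.8, 0.8, -0.8]
grip_width: 0.004
```

```bash
cat > plan.py <<'E'
from h import *
import sys
ax=np.array([.5342,-.1415])
def rep(wing=None,r=33,off=22,z=None):
    st=ctrl.get_state(); M=R.from_rotvec(st['tool_rot']).as_matrix()
    p=np.array(st['position']); d=(p[:2]-ax)*1000
    print('t',round(st['time'],2),'p',(p*1000).round(1),'xyaw',np.degrees(np.arctan2(M[1,0],M[0,0])).round(1),'tilt',M[:2,2].round(4),'rel',d.round(1),'r',np.hypot(*d).round(1),'ang',np.degrees(np.arctan2(d[1],d[0])).round(1),'j',np.round(st['joint_positions'],2),'F',np.round(st['ft_force'],1),'T',np.round(st['torque'],2),'g',round(st['grip_width'],3))
    if wing is not None:
        a=np.radians(wing); u=np.array([np.cos(a),np.sin(a)]); v=np.array([-u[1],u[0]])
        t=np.r_[ax+(r*u+off*v)/1000, p[2] if z is None else z]
        print('need tool shift mm',(M.T@(t-p)*1000).round(1),'turn z deg',((-(wing-90-np.degrees(np.arctan2(M[1,0],M[0,0])))+180)%360-180).round(1))
    return st
E
python3 - <<'E'
from plan import *
rep(-82,z=.132)
E
```

```text
t 3.2 p [ 537.3 -104.2  283.3] xyaw -172.1 tilt [0.0003 0.0001] rel [ 3.1 37.3] r 37.4 ang 85.2 j [-0.4   0.07  0.58  1.62 -0.04  1.46  1.89] F [ 0.8  0.8 -0.8] T [ 0.03 -0.06  0.01] g 0.004
need tool shift mm [-13.8 -69.5 151.3] turn z deg -0.1
```

Request:
arm_command(motion=[[[-7,-35,0],[0,0,0],1],[[-7,-34,0],[0,0,0],1],[[0,0,20],[0,0,0],1],[[0,0,20],[0,0,0],1],[[0,0,0],[0,0,0],1],[[0,0,0],[0,0,0],1]])

```text
time: 3.7
position: [0.5599, -0.1702, 0.2425]
tool_rot: [0.21, -3.132, -0.001]
ft_force: [-0.2, 0.1, 0.7]
grip_width: 0.009
```

```bash
python3 - <<'E'
from plan import *
st=rep(-82,z=.132)
im,d=optics.get_image('wrist'); cv2.imwrite('pics/w1.png',im)
P=cloud('wrist',d,st); hsv=cv2.cvtColor(im,cv2.COLOR_BGR2HSV)
br=(hsv[...,1]>110)&(hsv[...,0]>15)&(hsv[...,0]<32)&(P[...,2]>.105)&(P[...,2]<.16)
q=P[br]; print(len(q),np.percentile(q,[1,50,99],axis=0).round(4))
t=q[q[:,2]>.143]; print('top',cv2.minAreaRect((t[:,:2]*1000).astype(np.float32)),np.median(t[:,2]))
for y0 in np.arange(-.19,-.095,.008):
    s=t[(t[:,1]>=y0)&(t[:,1]<y0+.008)]
    if len(s)>5: print(round(y0+.004,3),len(s),s[:,0].mean().round(4),np.ptp(s[:,0]).round(4),np.median(s[:,2]).round(4))
E
```

```text
t 3.7 p [ 559.9 -170.2  242.5] xyaw -172.3 tilt [-0.0021  0.0005] rel [ 25.7 -28.7] r 38.5 ang -48.1 j [-0.3   0.19  0.64  1.59 -0.11  1.4   2.05] F [-0.2  0.1  0.7] T [ 0.04 -0.01  0.04] g 0.009
need tool shift mm [ -0.7  -1.1 110.5] turn z deg -0.3
1525 [[ 0.5236 -0.1791  0.1231]
 [ 0.5329 -0.1419  0.1363]
 [ 0.5428 -0.1048  0.148 ]]
top ((534.037109375, -141.18035888671875), (7.693913459777832, 77.3970718383789), 8.18829345703125) 0.14634605259978567
-0.178 63 0.539 0.0078 0.1462
-0.17 99 0.538 0.008 0.1465
-0.162 71 0.5373 0.0072 0.1459
-0.122 43 0.5303 0.0074 0.146
-0.114 105 0.5297 0.0081 0.1464
-0.106 81 0.5288 0.0081 0.1466
```

View pics/w1.png

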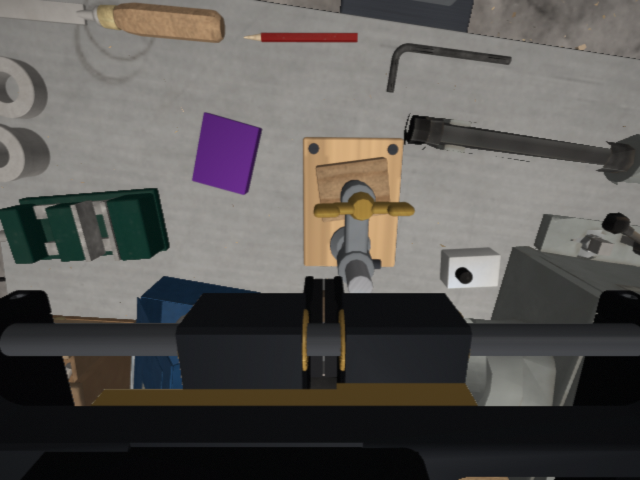

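The wrist view confirms the wing screw at (362,210) with the fist at (323,280), behind the -y wing. The axis is at (0.534, -0.141) and the wing at -81.8°. I'll go down behind that wing.

Request:
arm_command(motion=[[[0,-1,30],[0,0,0],1],[[0,0,30],[0,0,0],1],[[0,0,25],[0,0,0],1],[[0,0,15],[0,0,0],1],[[0,0,10],[0,0,0],1],[[0,0,0],[0,0,0],1]])

```text
time: 4.25
position: [0.5603, -0.1709, 0.1324]
tool_rot: [0.213, -3.133, -0.001]
ft_force: [-0.5, 0.8, -0.3]
grip_width: 0.006
```

```bash
sed -i 's/ax=np.array.*/ax=np.array([.5341,-.1413])/' plan.py; python3 - <<'E'
from plan import *
st=rep(-82,z=.132)
im,d=optics.get_image('wrist'); cv2.imwrite('pics/w2.png',im)
E
```

```text
t 4.25 p [ 560.3 -170.9  132.4] xyaw -172.2 tilt [-0.0016  0.0004] rel [ 26.2 -29.6] r 39.5 ang -48.5 j [-0.28  0.27  0.62  1.74 -0.17  1.19  2.1 ] F [-0.5  0.8 -0.3] T [ 0.05  0.05 -0.02] g 0.006
need tool shift mm [-0.2 -0.   0.4] turn z deg -0.2
```

View pics/w2.png

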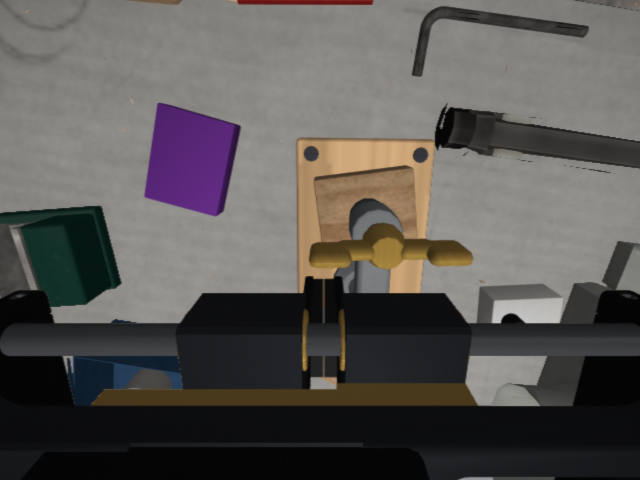

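Request:
arm_command(motion=[[[4,0,0],[0,0,0],1],[[4,0,0],[0,0,0],1],[[2.9,-1,0],[0,0,5],1],[[2.9,-1.1,0],[0,0,5],1],[[2.9,-1,0],[0,0,5],1],[[2.9,-1.1,0],[0,0,5],1]])

```text
time: 4.8
position: [0.5436, -0.1775, 0.1351]
tool_rot: [0.341, 3.116, -0.0]
ft_force: [5.0, -1.0, -2.1]
grip_width: 0.007
```

```bash
python3 - <<'E'
from plan import *
st=rep(-102,off=13.5,z=.132)
im,d=optics.get_image('wrist'); cv2.imwrite('pics/w3.png',im[100:400,150:550])
E
```

```text
t 4.8 p [ 543.6 -177.5  135.1] xyaw 167.5 tilt [ 0.0069 -0.0009] rel [  9.5 -36.2] r 37.4 ang -75.2 j [-0.32  0.23  0.68  1.78 -0.16  1.18  1.76] F [ 5.  -1.  -2.1] T [-0.15 -1.05  0.01] g 0.007
need tool shift mm [3.4 0.4 3.1] turn z deg -0.5
```

View pics/w3.png

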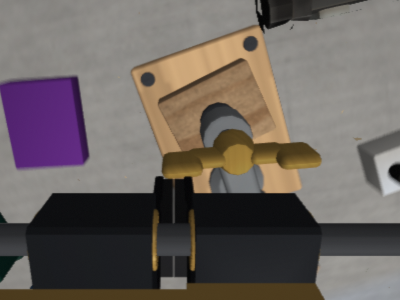

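Request:
arm_command(motion=[[[2.9,-1,0.5],[0,0,5],1],[[2.9,-1.1,0.5],[0,0,5],1],[[2.9,-1,0.5],[0,0,5],1],[[2.9,-1.1,0.5],[0,0,5],1],[[2.9,-1,0],[0,0,5],1],[[2.9,-1.1,0],[0,0,5],1],[[2.9,-1,0],[0,0,5],1],[[2.9,-1.1,0],[0,0,5],1]])

```text
time: 5.52
position: [0.519, -0.1749, 0.1332]
tool_rot: [1.385, 2.813, 0.0]
ft_force: [3.6, -3.5, 0.5]
grip_width: 0.008
```

```bash
cat >> plan.py <<'E'
def wing():
    f,cx,cy,m=K('top'); im,d=optics.get_image('top'); 
    for n in ['wrist','top']:
        st=ctrl.get_state(); im,d=optics.get_image(n); P=cloud(n,d,st); hsv=cv2.cvtColor(im,cv2.COLOR_BGR2HSV)
        D=np.hypot(P[...,0]-ax[0],P[...,1]-ax[1])
        br=(hsv[...,1]>110)&(hsv[...,0]>15)&(hsv[...,0]<32)&(P[...,2]>.11)&(P[...,2]<.16)&(D<.045)
        t=P[br&(D>.018)]
        if len(t)<10: print(n,'few'); continue
        top=np.percentile(t[:,2],95); t=t[t[:,2]>top-.006]
        a=np.arctan2(t[:,1]-ax[1],t[:,0]-ax[0]); A=np.degrees(np.angle(np.mean(np.exp(2j*a)))/2)
        print(n,len(t),'wing line angle (mod180)',round(A,1),'top z',round(top,4))
E
python3 - <<'E'
from plan import *
st=rep(-142,off=13.5,z=.132); wing()
E
```

```text
t 5.52 p [ 519.  -174.9  133.2] xyaw 127.6 tilt [ 0.0055 -0.0026] rel [-15.1 -33.6] r 36.8 ang -114.2 j [-0.42  0.19  0.78  1.84 -0.14  1.17  1.06] F [ 3.6 -3.5  0.5] T [-0.8  -0.69 -0.1 ] g 0.008
need tool shift mm [ 3.7 -0.5  1.2] turn z deg -0.4
wrist 1246 wing line angle (mod180) 42.3 top z 0.1455
top few
```

Request:
arm_command(motion=[[[2.9,-1,0.2],[0,0,5],1],[[2.9,-1.1,0.2],[0,0,5],1],[[2.9,-1,0.2],[0,0,5],1],[[2.9,-1.1,0.2],[0,0,5],1],[[2.9,-1,0],[0,0,5],1],[[2.9,-1.1,0],[0,0,5],1],[[2.9,-1,0],[0,0,5],1],[[2.9,-1.1,0],[0,0,5],1]])

```text
time: 6.33
position: [0.5013, -0.1564, 0.1313]
tool_rot: [2.266, 2.174, -0.002]
ft_force: [-1.3, -5.1, 3.9]
grip_width: 0.004
```

```bash
python3 - <<'E'
from plan import *
st=rep(-182,off=13.5,z=.132); wing()
E
```

```text
t 6.33 p [ 501.3 -156.4  131.3] xyaw 87.6 tilt [-0.0001 -0.0019] rel [-32.8 -15.1] r 36.1 ang -155.4 j [-0.53  0.14  0.85  1.89 -0.11  1.16  0.32] F [-1.3 -5.1  3.9] T [-1.12  0.26  0.04] g 0.004
need tool shift mm [ 2.7 -0.7 -0.7] turn z deg -0.4
wrist 1230 wing line angle (mod180) 2.3 top z 0.1443
top few
```

Request:
arm_command(motion=[[[2.9,-1,-0.2],[0,0,5],1],[[2.9,-1.1,-0.2],[0,0,5],1],[[2.9,-1,-0.2],[0,0,5],1],[[2.9,-1.1,0],[0,0,5],1],[[2.9,-1,0],[0,0,5],1],[[2.9,-1.1,0],[0,0,5],1],[[2.9,-1,0],[0,0,5],1],[[2.9,-1.1,0],[0,0,5],1]])

```text
time: 7.15
position: [0.4997, -0.1305, 0.1303]
tool_rot: [-2.871, -1.271, 0.006]
ft_force: [-3.0, -3.4, 1.8]
grip_width: 0.006
```

```bash
python3 - <<'E'
from plan import *
st=rep(-222,off=13.5,z=.132); wing()
E
```

```text
t 7.15 p [ 499.7 -130.5  130.3] xyaw 47.7 tilt [-0.0042  0.0001] rel [-34.4  10.8] r 36.1 ang 162.6 j [-0.63  0.13  0.9   1.91 -0.11  1.16 -0.43] F [-3.  -3.4  1.8] T [-0.87  0.85 -0.01] g 0.006
need tool shift mm [ 1.5 -0.2 -1.7] turn z deg -0.3
wrist 1224 wing line angle (mod180) -38.1 top z 0.1429
top few
```

Request:
arm_command(motion=[[[2.9,-1,-0.5],[0,0,5],1],[[2.9,-1.1,-0.5],[0,0,5],1],[[2.9,-1,-0.5],[0,0,5],1],[[2.9,-1.1,0],[0,0,5],1],[[2.9,-1,0],[0,0,5],1],[[2.9,-1.1,0],[0,0,5],1],[[2.9,-1,0],[0,0,5],1]])

```text
time: 7.88
position: [0.512, -0.1123, 0.1308]
tool_rot: [-3.12, -0.35, 0.009]
ft_force: [-4.5, -0.2, -3.3]
grip_width: 0.007
```

```bash
python3 - <<'E'
from plan import *
st=rep(-257,off=13.5,z=.132); wing()
E
```

```text
t 7.88 p [ 512.  -112.3  130.8] xyaw 12.8 tilt [-0.0058  0.0017] rel [-22.1  29. ] r 36.4 ang 127.3 j [-0.7   0.16  0.95  1.89 -0.14  1.17 -1.05] F [-4.5 -0.2 -3.3] T [-0.31  1.21  0.04] g 0.007
need tool shift mm [ 1.5  0.2 -1.2] turn z deg -0.2
wrist 1166 wing line angle (mod180) -71.0 top z 0.1418
top few
```

Request:
arm_command(motion=[[[-6,0,0],[0,0,0],1],[[-6,0,0],[0,0,0],1],[[0,0,-30],[0,0,0],1],[[0,0,-35],[0,0,0],1],[[0,0,0],[0,0,0],1]])

```text
time: 8.45
position: [0.5062, -0.1171, 0.2033]
tool_rot: [-3.122, -0.351, -0.017]
ft_force: [1.1, -1.3, 0.2]
grip_width: 0.008
```

```bash
python3 - <<'E'
from plan import *
st=rep(-71,off=22); wing()
E
```

```text
t 8.45 p [ 506.2 -117.1  203.3] xyaw 12.8 tilt [0.0105 0.0015] rel [-27.9  24.2] r 36.9 ang 139.1 j [-0.75  0.03  0.96  1.82 -0.03  1.29 -1.13] F [ 1.1 -1.3  0.2] T [-0.08  0.08  0.  ] g 0.008
need tool shift mm [47.3 60.2  0.6] turn z deg 173.8
wrist 642 wing line angle (mod180) -71.2 top z 0.1421
top few
```

Request:
arm_command(motion=[[[24,30,0],[0,0,0],1],[[23,30,0],[0,0,0],1],[[0,0,0],[0,0,-7.1],1],[[0,0,0],[0,0,-7.1],1],[[0,0,0],[0,0,-7.1],1],[[0,0,0],[0,0,-7.1],1],[[0,0,0],[0,0,-7.1],1],[[0,0,0],[0,0,-7.1],1]])

```text
time: 9.27
position: [0.5609, -0.164, 0.1957]
tool_rot: [-2.776, -1.468, 0.004]
ft_force: [-0.3, 0.5, -0.1]
grip_width: 0.008
```

Request:
arm_command(motion=[[[0,0,0],[0,0,-7.1],1],[[0,0,0],[0,0,-7.1],1],[[0,0,0],[0,0,-7.1],1],[[0,0,0],[0,0,-7.1],1],[[0,0,0],[0,0,-7.1],1],[[0,0,0],[0,0,-7.1],1],[[0,0,0],[0,0,-7.1],1],[[0,0,0],[0,0,-7.1],1]])

```text
time: 9.93
position: [0.5609, -0.1639, 0.1958]
tool_rot: [-1.743, -2.611, 0.002]
ft_force: [0.8, -0.4, 1.8]
grip_width: 0.006
```

Request:
arm_command(motion=[[[0,0,0],[0,0,-7.1],1],[[0,0,0],[0,0,-7.1],1],[[0,0,0],[0,0,-7.1],1],[[0,0,0],[0,0,-7.1],1],[[0,0,0],[0,0,-7.1],1],[[0,0,0],[0,0,-7.1],1],[[0,0,0],[0,0,-7.1],1],[[0,0,0],[0,0,-7.1],1]])

```text
time: 10.6
position: [0.5609, -0.1639, 0.1957]
tool_rot: [-0.291, -3.125, -0.0]
ft_force: [1.3, 0.3, -0.2]
grip_width: 0.007
```

Request:
arm_command(motion=[[[0,0,0],[0,0,-7.1],1],[[0,0,0],[0,0,-7.1],1],[[0,0,0],[0,0,-7.1],1],[[0,0,0],[0,0,-7.1],1],[[0,0,0],[0,0,0],1],[[0,0,0],[0,0,0],1]])

```text
time: 11.1
position: [0.5612, -0.164, 0.1962]
tool_rot: [0.469, -3.104, -0.001]
ft_force: [0.3, -0.1, 0.2]
grip_width: 0.006
```

```bash
python3 - <<'E'
from plan import *
st=rep(-71,off=22,z=.130); wing()
E
```

```text
t 11.1 p [ 561.2 -164.   196.2] xyaw -162.8 tilt [-0.002   0.0005] rel [ 27.1 -22.7] r 35.3 ang -40.0 j [-0.24  0.21  0.56  1.66 -0.11  1.31  2.2 ] F [ 0.3 -0.1  0.2] T [0.07 0.03 0.03] g 0.006
need tool shift mm [-4.  -2.7 66.2] turn z deg -1.8
wrist 658 wing line angle (mod180) -71.4 top z 0.1418
top few
```

Request:
arm_command(motion=[[[-4,-3,0],[0,0,-2],1],[[0,0,25],[0,0,0],1],[[0,0,20],[0,0,0],1],[[0,0,13],[0,0,0],1],[[0,0,7],[0,0,0],1],[[0,0,0],[0,0,0],1]])

```text
time: 11.75
position: [0.5656, -0.1653, 0.1307]
tool_rot: [0.527, -3.094, -0.001]
ft_force: [-0.9, -1.1, 0.1]
grip_width: 0.004
```

Request:
arm_command(motion=[[[4,0,0],[0,0,0],1],[[4,0,0],[0,0,0],1],[[2.9,-1,0.3],[0,0,5],1],[[2.9,-1.1,0.3],[0,0,5],1],[[2.9,-1,0.3],[0,0,5],1],[[2.9,-1.1,0.3],[0,0,5],1],[[2.9,-1,0],[0,0,5],1]])

```text
time: 12.33
position: [0.546, -0.1765, 0.1326]
tool_rot: [0.162, 3.135, 0.0]
ft_force: [0.5, 0.3, -0.7]
grip_width: 0.006
```

```bash
python3 - <<'E'
from plan import *
st=rep(-96,off=13.5,z=.130); wing()
E
```

```text
t 12.33 p [ 546.  -176.5  132.6] xyaw 174.1 tilt [ 0.0022 -0.0001] rel [ 11.9 -35.2] r 37.1 ang -71.3 j [-0.27  0.24  0.61  1.77 -0.15  1.18  1.86] F [ 0.5  0.3 -0.7] T [0.1  0.02 0.02] g 0.006
need tool shift mm [2.  0.7 2.6] turn z deg 0.1
wrist 868 wing line angle (mod180) -71.5 top z 0.1419
top few
```

```bash
python3 - <<'E'
from plan import *
im,d=optics.get_image('wrist'); cv2.imwrite('pics/w5.png',im)
im,d=optics.get_image('scene'); cv2.imwrite('pics/s5.png',cv2.resize(im[120:330,200:480],None,fx=2.8,fy=2.8,interpolation=cv2.INTER_CUBIC)); rep()
E
```

```text
t 12.58 p [ 546.3 -175.8  132. ] xyaw 174.5 tilt [0.0015 0.0001] rel [ 12.2 -34.5] r 36.6 ang -70.6 j [-0.27  0.24  0.61  1.77 -0.15  1.18  1.86] F [0.8 0.2 0.1] T [ 0.02 -0.01 -0.  ] g 0.001
```

View pics/w5.png

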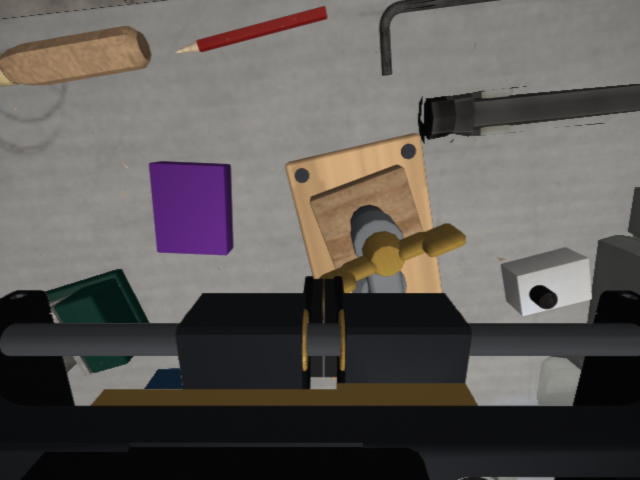

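View pics/s5.png

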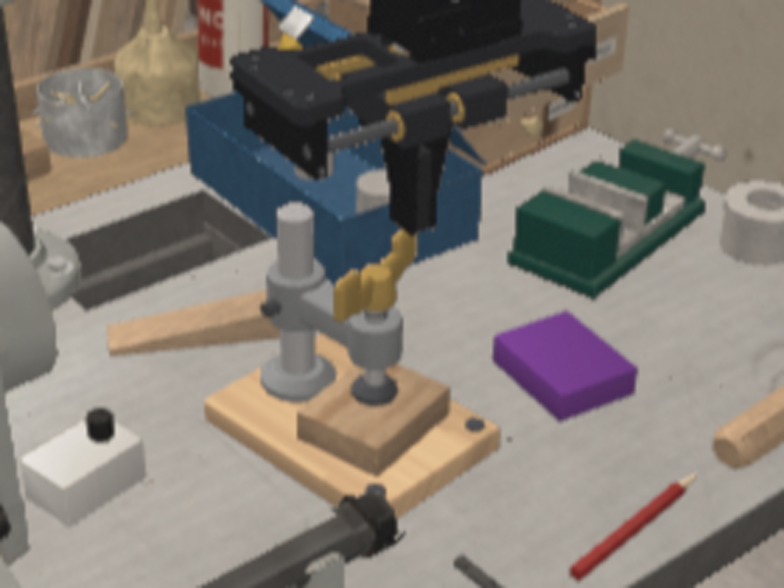

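```bash
python3 - <<'E'
from plan import *
st=rep()
M=R.from_rotvec(st['tool_rot']).as_matrix();p=np.array(st['position'])
T=[[a,b,14] for a in(-9.5,9.5) for b in (-15,15)]
w=(np.array(T)/1000)@M.T+p
px=world2px('scene',w); print(w.round(3)); print(((px-[200,120])*2.8).round(0))
im,d=optics.get_image('scene')
P=cloud('scene',d)
s=P[190:215,335:370]; D=np.linalg.norm(s[...,:2]-p[:2],axis=-1)
k=D<.03; print(s[k][:,2].min(), np.sort(s[k][:,2])[:20].round(4))
g=cv2.cvtColor(im,cv2.COLOR_BGR2GRAY)[190:215,335:370]; kk=k&(g<70); q=s[kk]; print('dark',len(q),np.percentile(q,[0,5,50],axis=0).round(4) if len(q) else 0)
m=K('scene')[3]; Rm=R.from_rotvec(np.ravel(m['rvec'])).as_matrix(); print('cam',-Rm.T@np.ravel(m['tvec']))
a=[[.5341+.04*np.cos(np.radians(t)),-.1413+.04*np.sin(np.radians(t)),.142] for t in(-71,109)]
print(((world2px('scene',a)-[200,120])*2.8).round(0))
E
```

```text
t 12.58 p [ 546.3 -175.8  132. ] xyaw 174.5 tilt [0.0015 0.0001] rel [ 12.2 -34.5] r 36.6 ang -70.6 j [-0.27  0.24  0.61  1.77 -0.15  1.18  1.86] F [0.8 0.2 0.1] T [ 0.02 -0.01 -0.  ] g 0.001
[[ 0.554 -0.192  0.118]
 [ 0.557 -0.162  0.118]
 [ 0.535 -0.19   0.118]
 [ 0.538 -0.16   0.118]]
[[422. 243.]
 [379. 258.]
 [440. 258.]
 [398. 273.]]
0.11793019886903218 [0.1179 0.1186 0.1192 0.1196 0.1204 0.1204 0.1209 0.1215 0.122  0.1227
 0.1228 0.1238 0.1239 0.1241 0.1242 0.1247 0.1249 0.1249 0.1252 0.1254]
dark 213 [[ 0.5328 -0.1837  0.1395]
 [ 0.5341 -0.1817  0.1426]
 [ 0.5372 -0.1683  0.1529]]
cam [-0.00917823  0.30640813  0.57409935]
[[414. 220.]
 [338. 283.]]
```

The fist slid over the wing without pushing it. In the scene view the closed fingertips sit at about z 0.140, near (415,232), roughly 20 mm higher than the fingertip figure implies when shut. The wing is still at -71°. I'll back up, re-place the fist and go lower.

Request:
arm_command(motion=[[[0,0,-15],[0,0,0],1],[[0,0,-10],[0,0,0],1],[[-7,2,0],[0,0,-6],1],[[-7,2,0],[0,0,-6],1],[[-7,2,0],[0,0,-6],1],[[0,0,0],[0,0,-6],1],[[0,0,0],[0,0,0],1]])

```text
time: 13.22
position: [0.5675, -0.1695, 0.1568]
tool_rot: [-0.508, 3.099, -0.001]
ft_force: [0.3, -0.4, 0.2]
grip_width: 0.0
```

```bash
python3 - <<'E'
from plan import *
st=rep(-71.3,off=23,z=.114); wing()
E
```

```text
t 13.22 p [ 567.5 -169.5  156.8] xyaw -161.4 tilt [ 0.001  -0.0002] rel [ 33.4 -28.2] r 43.7 ang -40.2 j [-0.23  0.25  0.56  1.69 -0.14  1.23  2.25] F [ 0.3 -0.4  0.2] T [ 0.03  0.04 -0.01] g 0.0
need tool shift mm [-0.4  4.4 42.8] turn z deg -0.1
wrist 936 wing line angle (mod180) -71.3 top z 0.1419
top few
```

Request:
arm_command(motion=[[[0,4,10],[0,0,0],1],[[0,0,15],[0,0,0],1],[[0,0,10],[0,0,0],1],[[0,0,5],[0,0,0],1],[[0,0,0],[0,0,0],1]])

```text
time: 13.78
position: [0.5642, -0.1655, 0.1144]
tool_rot: [0.5, -3.099, -0.001]
ft_force: [0.0, -0.5, -0.0]
grip_width: 0.004
```

```bash
python3 - <<'E'
from plan import *
st=rep(-71.3,off=23,z=.114)
p=np.array(st['position'])
im,d=optics.get_image('scene'); cv2.imwrite('pics/s6.png',cv2.resize(im[150:290,270:420],None,fx=4,fy=4,interpolation=cv2.INTER_CUBIC))
P=cloud('scene',d); D=np.linalg.norm(P[...,:2]-p[:2],axis=-1); g=cv2.cvtColor(im,cv2.COLOR_BGR2GRAY)
k=(D<.03)&(g<75)&(P[...,2]<.25); q=P[k]; print(len(q),np.percentile(q[:,2],[0,2,5,10]))
E
```

```text
t 13.78 p [ 564.2 -165.5  114.4] xyaw -161.7 tilt [-0.0031  0.0004] rel [ 30.1 -24.2] r 38.6 ang -38.8 j [-0.23  0.28  0.55  1.75 -0.16  1.16  2.26] F [ 0.  -0.5 -0. ] T [0.01 0.06 0.06] g 0.004
need tool shift mm [-2.3 -0.4  0.4] turn z deg -0.4
1116 [0.12180355 0.12716766 0.13093499 0.13781036]
```

View pics/s6.png

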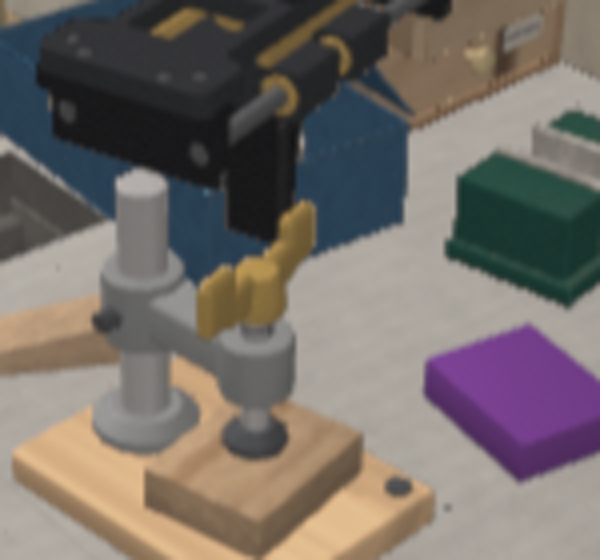

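The fingertips are now at z≈0.122 beside the wing (tips at (265,230) in the crop), about 16 mm below the wing top and with the body above the column. Pushing again.

Request:
arm_command(motion=[[[4,0,1],[0,0,0],1],[[4,0,1],[0,0,0],1],[[2.9,-1,0.5],[0,0,5],1],[[2.9,-1.1,0.5],[0,0,5],1],[[2.9,-1,0.3],[0,0,5],1],[[2.9,-1.1,0.3],[0,0,5],1]])

```text
time: 14.33
position: [0.5495, -0.175, 0.1145]
tool_rot: [0.051, 3.135, -0.0]
ft_force: [3.8, 0.4, 2.8]
grip_width: 0.008
```

```bash
python3 - <<'E'
from plan import *
st=rep(-91.3,off=13.5,z=.112); wing()
E
```

```text
t 14.33 p [ 549.5 -175.   114.5] xyaw 178.1 tilt [ 0.006  -0.0003] rel [ 15.4 -33.7] r 37.0 ang -65.5 j [-0.26  0.26  0.61  1.79 -0.16  1.14  1.93] F [3.8 0.4 2.8] T [ 0.17 -0.67 -0.01] g 0.008
need tool shift mm [2.7 0.3 2.5] turn z deg -0.6
wrist 1498 wing line angle (mod180) 87.8 top z 0.141
top few
```

Request:
arm_command(motion=[[[2.9,-1,0.5],[0,0,5],1],[[2.9,-1.1,0.5],[0,0,5],1],[[2.9,-1,0.3],[0,0,5],1],[[2.9,-1.1,0.3],[0,0,5],1],[[2.9,-1,0],[0,0,5],1],[[2.9,-1.1,0],[0,0,5],1],[[2.9,-1,0],[0,0,5],1],[[2.9,-1.1,0],[0,0,5],1]])

```text
time: 15.15
position: [0.5242, -0.1759, 0.1117]
tool_rot: [1.118, 2.932, -0.0]
ft_force: [4.2, -0.9, -0.8]
grip_width: 0.005
```

```bash
python3 - <<'E'
from plan import *
st=rep(-131.3,off=13.5,z=.112); wing()
E
```

```text
t 15.15 p [ 524.2 -175.9  111.7] xyaw 138.3 tilt [ 0.0032 -0.0015] rel [ -9.9 -34.6] r 36.0 ang -106.0 j [-0.35  0.22  0.71  1.85 -0.16  1.13  1.25] F [ 4.2 -0.9 -0.8] T [-0.33 -0.91  0.02] g 0.005
need tool shift mm [ 1.9 -0.5 -0.3] turn z deg -0.4
wrist 1543 wing line angle (mod180) 47.6 top z 0.1397
top few
```

Request:
arm_command(motion=[[[2.9,-1,0],[0,0,5],1],[[2.9,-1.1,0],[0,0,5],1],[[2.9,-1,0],[0,0,5],1],[[2.9,-1.1,0],[0,0,5],1],[[2.9,-1,0],[0,0,5],1],[[2.9,-1.1,0],[0,0,5],1],[[2.9,-1,0],[0,0,5],1]])

```text
time: 15.88
position: [0.5059, -0.1635, 0.1109]
tool_rot: [1.948, 2.463, -0.002]
ft_force: [3.6, -2.8, -2.3]
grip_width: 0.002
```

```bash
python3 - <<'E'
from plan import *
st=rep(-166.3,off=13.5,z=.112); wing()
E
```

```text
t 15.88 p [ 505.9 -163.5  110.9] xyaw 103.3 tilt [ 0.0001 -0.0019] rel [-28.2 -22.2] r 35.9 ang -141.8 j [-0.45  0.18  0.79  1.9  -0.14  1.12  0.62] F [ 3.6 -2.8 -2.3] T [-0.77 -0.61  0.02] g 0.002
need tool shift mm [ 1.4 -0.3 -1.1] turn z deg -0.4
wrist 1526 wing line angle (mod180) 13.1 top z 0.1386
top few
```

Request:
arm_command(motion=[[[1.2,-0.4,0],[0,0,2],1],[[1.2,-0.4,0],[0,0,2],1],[[1.2,-0.5,0],[0,0,2],1],[[1.2,-0.4,0],[0,0,2],1],[[1.2,-0.4,0],[0,0,2],1],[[1.1,-0.5,0],[0,0,2],1]])

```text
time: 16.53
position: [0.5019, -0.1571, 0.1108]
tool_rot: [2.192, 2.25, -0.003]
ft_force: [2.1, -4.2, -2.1]
grip_width: 0.007
```

```bash
python3 - <<'E'
from plan import *
st=rep(-178.3,off=13.5,z=.112); wing()
E
```

```text
t 16.53 p [ 501.9 -157.1  110.8] xyaw 91.5 tilt [-0.0009 -0.0019] rel [-32.2 -15.8] r 35.8 ang -153.8 j [-0.49  0.17  0.81  1.91 -0.13  1.12  0.4 ] F [ 2.1 -4.2 -2.1] T [-1.06 -0.38 -0.02] g 0.007
need tool shift mm [ 1.4 -0.4 -1.2] turn z deg -0.2
wrist 1516 wing line angle (mod180) 2.3 top z 0.1384
top few
```

Request:
arm_command(motion=[[[1.2,-0.4,0],[0,0,2],1],[[1.2,-0.4,0],[0,0,2],1],[[1.2,-0.5,0],[0,0,2],1],[[0,0,0],[0,0,0],1]])

```text
time: 17.02
position: [0.5005, -0.1534, 0.1108]
tool_rot: [2.308, 2.131, -0.003]
ft_force: [0.9, -5.0, -2.9]
grip_width: 0.004
```

```bash
python3 - <<'E'
from plan import *
st=rep(-184.3,off=13.5,z=.112); wing()
E
```

```text
t 17.02 p [ 500.5 -153.4  110.8] xyaw 85.4 tilt [-0.0012 -0.0017] rel [-33.6 -12.1] r 35.7 ang -160.2 j [-0.51  0.16  0.82  1.92 -0.13  1.12  0.28] F [ 0.9 -5.  -2.9] T [-1.32 -0.25  0.04] g 0.004
need tool shift mm [ 1.1 -0.4 -1.2] turn z deg -0.3
wrist 1530 wing line angle (mod180) -3.4 top z 0.1384
top few
```

Request:
arm_command(motion=[[[1.2,-0.4,0],[0,0,2],1],[[1.2,-0.4,0],[0,0,2],1],[[0,0,0],[0,0,0],1]])

```text
time: 17.42
position: [0.4997, -0.1512, 0.1108]
tool_rot: [2.381, 2.049, -0.004]
ft_force: [0.3, -5.9, -1.1]
grip_width: 0.005
```

Request:
arm_command(motion=[[[1.2,-0.4,0],[0,0,2],1],[[1.2,-0.4,0],[0,0,2],1],[[0,0,0],[0,0,0],1]])

```text
time: 17.67
position: [0.4991, -0.149, 0.1108]
tool_rot: [2.451, 1.964, -0.005]
ft_force: [0.2, -6.3, -1.5]
grip_width: 0.007
```

```bash
python3 - <<'E'
from plan import *
st=rep(-192.3,off=13.5,z=.112); wing()
E
```

```text
t 17.67 p [ 499.1 -149.   110.8] xyaw 77.4 tilt [-0.0021 -0.0023] rel [-35.   -7.7] r 35.9 ang -167.6 j [-0.53  0.16  0.83  1.92 -0.12  1.12  0.13] F [ 0.2 -6.3 -1.5] T [-1.51  0.04 -0.01] g 0.007
need tool shift mm [ 1.5 -0.4 -1.2] turn z deg -0.3
wrist 1534 wing line angle (mod180) -10.0 top z 0.1384
top few
```

Request:
arm_command(motion=[[[1.2,-0.4,0],[0,0,1],1],[[1.2,-0.4,0],[0,0,1],1],[[0,0,0],[0,0,0],1]])

```text
time: 18.07
position: [0.4989, -0.1471, 0.1108]
tool_rot: [2.484, 1.921, -0.005]
ft_force: [0.5, -7.6, -2.1]
grip_width: 0.007
```

Request:
arm_command(motion=[[[1.2,-0.4,0],[0,0,1],1],[[1.2,-0.2,0],[0,0,1],1],[[0,0,0],[0,0,0],1]])

```text
time: 18.32
position: [0.4987, -0.1454, 0.1108]
tool_rot: [2.517, 1.876, -0.006]
ft_force: [-0.9, -9.0, -2.6]
grip_width: 0.005
```

```bash
python3 - <<'E'
from plan import *
st=rep(-192.3,off=13.5,z=.112); wing()
E
```

```text
t 18.32 p [ 498.7 -145.4  110.8] xyaw 73.4 tilt [-0.0021 -0.0041] rel [-35.4  -4.1] r 35.6 ang -173.5 j [-0.54  0.15  0.84  1.92 -0.12  1.12  0.05] F [-0.9 -9.  -2.6] T [-2.05  0.04 -0.02] g 0.005
need tool shift mm [-1.9  0.9 -1.2] turn z deg -4.3
wrist 1522 wing line angle (mod180) -15.5 top z 0.1383
top few
```

Request:
arm_command(motion=[[[1.2,0,0],[0,0,0],1],[[1.2,0,0],[0,0,0],1],[[0,0,0],[0,0,0],1]])

```text
time: 18.72
position: [0.4989, -0.1442, 0.1108]
tool_rot: [2.517, 1.876, -0.009]
ft_force: [-0.4, -11.1, -0.7]
grip_width: 0.005
```

Request:
arm_command(motion=[[[1.2,0,0],[0,0,0],1],[[1.2,0,0],[0,0,0],1],[[0,0,0],[0,0,0],1]])

```text
time: 18.97
position: [0.4992, -0.1428, 0.1108]
tool_rot: [2.517, 1.875, -0.01]
ft_force: [-2.0, -11.5, -0.7]
grip_width: 0.004
```

```bash
python3 - <<'E'
from plan import *
st=rep(-196.3,off=13.5,z=.112); wing()
E
```

```text
t 18.97 p [ 499.2 -142.8  110.8] xyaw 73.4 tilt [-0.0035 -0.0063] rel [-34.9  -1.5] r 34.9 ang -177.6 j [-0.55  0.15  0.84  1.92 -0.12  1.12  0.05] F [ -2.  -11.5  -0.7] T [-2.79  0.49 -0.13] g 0.004
need tool shift mm [-2.3  0.1 -1.2] turn z deg -0.3
wrist 1477 wing line angle (mod180) -19.9 top z 0.1383
top few
```

Request:
arm_command(motion=[[[1,-0.5,0],[0,0,2],1],[[1,-0.5,0],[0,0,2],1],[[0,0,0],[0,0,0],1]])

```text
time: 19.37
position: [0.4988, -0.141, 0.1108]
tool_rot: [2.582, 1.783, -0.01]
ft_force: [-1.2, -12.6, -0.9]
grip_width: 0.001
```

```bash
python3 - <<'E'
from plan import *
st=rep(-200,off=13.5,z=.112); wing()
E
```

```text
t 19.37 p [ 498.8 -141.   110.8] xyaw 69.3 tilt [-0.0034 -0.0067] rel [-35.3   0.3] r 35.3 ang 179.5 j [-0.56  0.15  0.84  1.93 -0.12  1.12 -0.03] F [ -1.2 -12.6  -0.9] T [-3.    0.42 -0.15] g 0.001
need tool shift mm [-1.7  0.3 -1.2] turn z deg -0.7
wrist 1494 wing line angle (mod180) -22.0 top z 0.1383
top few
```

Request:
arm_command(motion=[[[1.2,-0.3,0],[0,0,1],1],[[1.2,-0.3,0],[0,0,1],1],[[0,0,0],[0,0,0],1],[[0,0,0],[0,0,0],1]])

```text
time: 19.85
position: [0.499, -0.1391, 0.1107]
tool_rot: [2.612, 1.739, -0.011]
ft_force: [-1.8, -13.6, -1.3]
grip_width: 0.007
```

```bash
python3 - <<'E'
from plan import *
st=rep(-203,off=13.5,z=.112); wing()
E
```

```text
t 19.85 p [ 499.  -139.1  110.7] xyaw 67.3 tilt [-0.0035 -0.0073] rel [-35.1   2.2] r 35.2 ang 176.4 j [-0.57  0.15  0.85  1.93 -0.11  1.12 -0.07] F [ -1.8 -13.6  -1.3] T [-3.26  0.45 -0.2 ] g 0.007
need tool shift mm [-1.8  0.2 -1.2] turn z deg 0.3
wrist 1489 wing line angle (mod180) -25.2 top z 0.1383
top few
```

```bash
python3 - <<'E'
from plan import *
im,d=optics.get_image('wrist'); cv2.imwrite('pics/w7.png',im)
im,d=optics.get_image('scene'); cv2.imwrite('pics/s7.png',cv2.resize(im[150:290,270:420],None,fx=4,fy=4,interpolation=cv2.INTER_CUBIC))
E
```

```text
(no output)
```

View pics/w7.png

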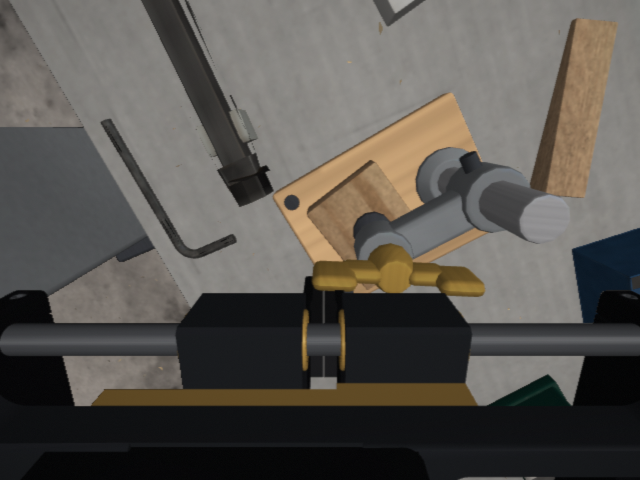

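View pics/s7.png

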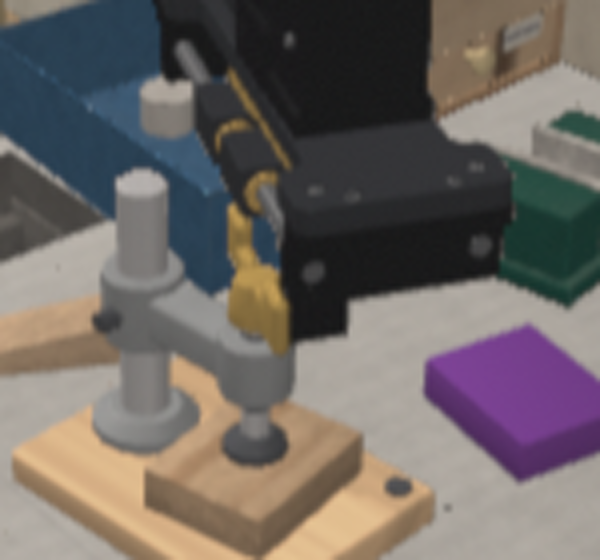

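Request:
arm_command(motion=[[[1.2,-0.3,0],[0,0,1],1],[[1,-0.3,0],[0,0,1],1],[[0,0,0],[0,0,0],1],[[0,0,0],[0,0,0],1]])

```text
time: 20.43
position: [0.4992, -0.1375, 0.1107]
tool_rot: [2.641, 1.692, -0.012]
ft_force: [-2.2, -14.4, -2.5]
grip_width: 0.008
```

```bash
python3 - <<'E'
from plan import *
st=rep(-205,off=13.5,z=.112); wing()
E
```

```text
t 20.43 p [ 499.2 -137.5  110.7] xyaw 65.3 tilt [-0.0037 -0.0081] rel [-34.9   3.8] r 35.2 ang 173.7 j [-0.57  0.15  0.85  1.93 -0.11  1.12 -0.11] F [ -2.2 -14.4  -2.5] T [-3.41  0.55 -0.19] g 0.008
need tool shift mm [-2.2  0.3 -1.3] turn z deg 0.3
wrist 1475 wing line angle (mod180) -27.8 top z 0.1382
top few
```

Request:
arm_command(motion=[[[1,-0.3,0],[0,0,1],1],[[0,0,0],[0,0,0],1],[[0,0,0],[0,0,0],1],[[0,0,0],[0,0,0],1],[[0,0,0],[0,0,0],1]])

```text
time: 21.0
position: [0.4992, -0.1367, 0.1107]
tool_rot: [2.656, 1.669, -0.012]
ft_force: [-1.4, -14.3, -1.7]
grip_width: 0.001
```

```bash
python3 - <<'E'
from plan import *
st=rep(-206,off=13.5,z=.112); wing(); rep()
E
```

```text
t 21.0 p [ 499.2 -136.7  110.7] xyaw 64.3 tilt [-0.0038 -0.0083] rel [-34.9   4.6] r 35.2 ang 172.4 j [-0.57  0.15  0.85  1.93 -0.11  1.12 -0.13] F [ -1.4 -14.3  -1.7] T [-3.55  0.59 -0.18] g 0.001
need tool shift mm [-2.4  0.4 -1.3] turn z deg 0.3
wrist 1475 wing line angle (mod180) -28.9 top z 0.1383
top few
t 21.15 p [ 499.2 -136.7  110.7] xyaw 64.3 tilt [-0.0039 -0.0083] rel [-34.9   4.6] r 35.2 ang 172.5 j [-0.57  0.15  0.85  1.93 -0.11  1.12 -0.13] F [ -1.3 -15.6  -1.9] T [-3.48  0.48 -0.17] g 0.009
```

The screw is holding still under 14–15 N, θ≈6.9, and the wing tops have stopped sinking. I'll back off, lift and check.

Request:
arm_command(motion=[[[-3,0,0],[0,0,0],1],[[-6,0,0],[0,0,0],1],[[-8,0,0],[0,0,0],1],[[0,0,-25],[0,0,0],1],[[0,0,-35],[0,0,0],1],[[0,0,-35],[0,0,0],1],[[0,0,-30],[0,0,0],1],[[0,0,0],[0,0,0],1]])

```text
time: 21.82
position: [0.4971, -0.1445, 0.2418]
tool_rot: [2.654, 1.676, 0.013]
ft_force: [0.3, -0.3, -0.9]
grip_width: 0.005
```

```bash
python3 - <<'E'
from plan import *
st=rep(); wing()
im,d=optics.get_image('wrist'); cv2.imwrite('pics/w8.png',im)
im,d=optics.get_image('scene'); cv2.imwrite('pics/s8.png',cv2.resize(im[150:290,270:420],None,fx=4,fy=4,interpolation=cv2.INTER_CUBIC))
E
```

```text
t 21.82 p [ 497.1 -144.5  241.8] xyaw 64.6 tilt [0.0081 0.0024] rel [-37.   -3.2] r 37.2 ang -175.0 j [-0.61 -0.    0.85  1.76 -0.    1.37 -0.2 ] F [ 0.3 -0.3 -0.9] T [-0.1   0.03  0.07] g 0.005
wrist 493 wing line angle (mod180) -7.6 top z 0.1384
top few
```

View pics/w8.png

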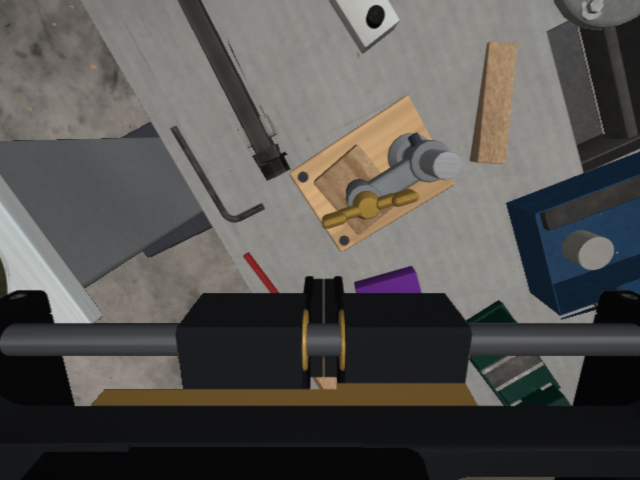

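View pics/s8.png

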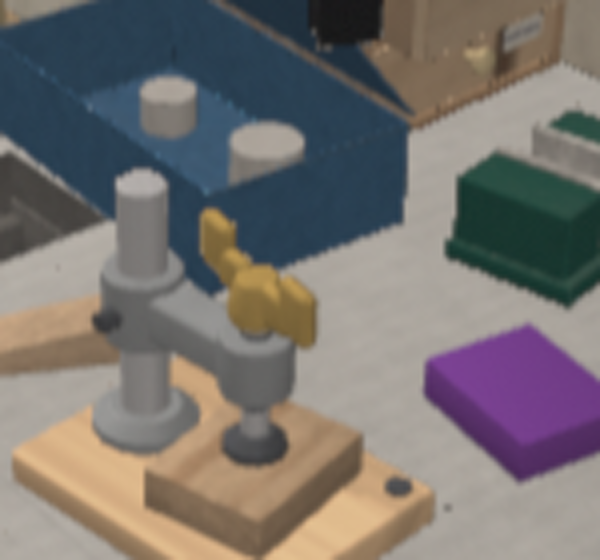

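The screw sprang back to about -187.6° (θ≈6.53) and is at rest, so it was wound elastically against its stop. The block and foot look unchanged in the scene crop. I'll move clear and re-measure.

Request:
arm_command(motion=[[[0,0,-30],[0,0,0],1],[[30,-14,0],[0,0,0],1],[[30,-14,0],[0,0,0],1],[[30,-14,0],[0,0,0],1],[[30,-14,0],[0,0,0],1],[[30,-14,0],[0,0,0],1],[[30,-14,0],[0,0,0],1],[[0,0,0],[0,0,0],1]])

```text
time: 22.73
position: [0.4948, 0.0623, 0.2639]
tool_rot: [-2.646, -1.687, 0.004]
ft_force: [-1.1, 1.7, 0.4]
grip_width: 0.007
```

```bash
python3 - <<'E'
from plan import *
rep()
im,d=optics.get_image('top'); cv2.imwrite('pics/t9.png',im); a=np.load('top0im.npy'); np.save('top9.npy',d)
P=cloud('top',d); hsv=cv2.cvtColor(im,cv2.COLOR_BGR2HSV)
D=np.hypot(P[...,0]-ax[0],P[...,1]-ax[1])
br=(hsv[...,1]>110)&(hsv[...,0]>12)&(hsv[...,0]<35)&(P[...,2]>.11)&(P[...,2]<.16)&(D<.045)&(D>.018)
t=P[br]; an=np.arctan2(t[:,1]-ax[1],t[:,0]-ax[0]); print(len(t),np.degrees(np.angle(np.mean(np.exp(2j*an)))/2),np.percentile(t[:,2],90) if len(t) else 0)
im,_=optics.get_image('scene')
for i in (im,):
  df=cv2.absdiff(i,np.load('scene0im.npy')).max(2); cv2.imwrite('pics/df.png',df)
E
```

```text
t 22.73 p [494.8  62.3 263.9] xyaw 65.0 tilt [-0.0042  0.0016] rel [-39.3 203.6] r 207.4 ang 100.9 j [-0.81 -0.05  0.61  1.75  0.02  1.43 -0.63] F [-1.1  1.7  0.4] T [-0.06  0.11  0.03] g 0.007
181 -7.971323133524865 0.1380310970946113
```

View pics/t9.png

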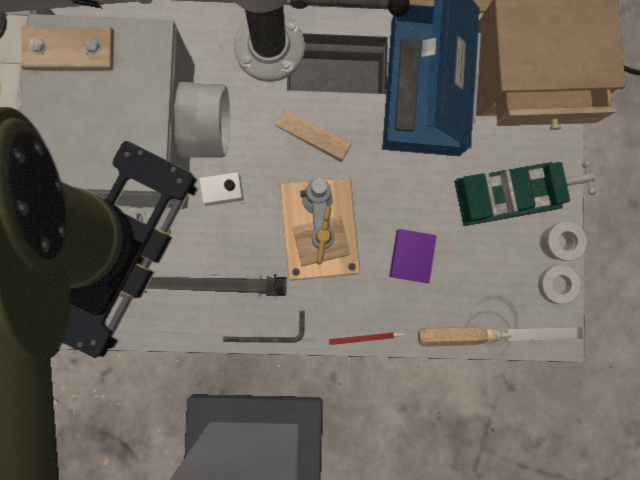

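View pics/df.png

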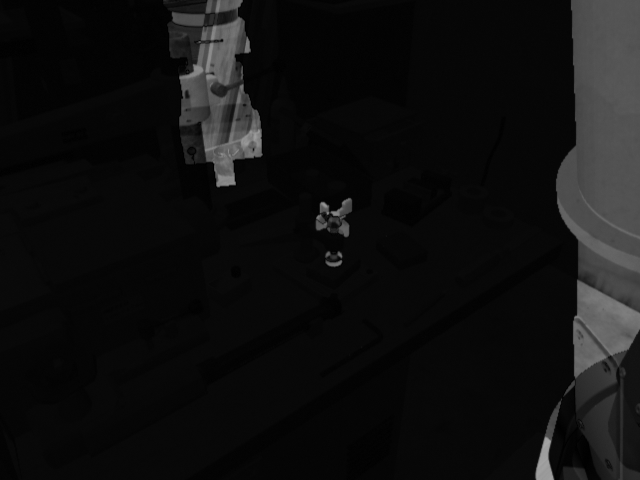

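The difference image shows changes only at the screw, the foot and the arm, so the block and bystanders have not moved. The wing reads -8.0° in the top view and -7.6° in the wrist view, so it is stable. I'm handing in.

```bash
python3 - <<'E'
from h import *
print(ctrl.close_job())
E
```

```text
the job is handed in; nothing more can be done
None
```

The clamp is tightened: I pushed the wings clockwise in two strokes with the outside of the shut fingers, from θ≈1.54 to a resting θ≈6.53. The foot bears on the block, and I handed the job in at about 23 s with the arm clear.

**Last checks:**
- **Screw at rest:** two cameras agree on the wing angle within 0.4° after release. The wing tops sank about 9 mm and then stopped, which fits the foot meeting the block near θ≈6.35.
- **Block and bystanders:** comparing the scene pictures before and after shows changes only at the screw, the foot and the arm. The table things that are in the final top view are where they were.

**What did not go to plan:**
- **Missed push:** my first try at the second stroke passed over the wing, because the shut fingertips sit about 20 mm higher than I had reckoned. Nothing moved, and I repeated it lower.
- **No hard stop:** at 14–15 N the wing still crept forward elastically, to θ≈6.9. It sprang back about 21° on release, which I take as the screw resting against its stop, though I did not push it again to confirm.

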